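Third hand for riveting a saucepan handle

ROBOT

A 6-joint arm with a two-finger parallel gripper is mounted at the origin on the work surface. World frame = base frame: x ahead of the robot, y to its left, z up, the work surface at z = 0. Lengths are in mm, angles in rad, forces in N, time in s.
With the tool pointing down it reaches from about 275 to 850 mm from the base axis. Payload 5.2 kg.
Tool frame: the origin (TCP) lies on the centre line of the jaws, within the pads' length; the fingertips stand 22 mm ahead of it and the grasp point (between the pads) lies 3 mm ahead of it; z points along the fingers, y is the line along which they close (so a half turn about z gives the same grasp; the last joint's range is limited). The gripper opens to 85 mm and grips with 20 to 120 N. Pads are 22 mm wide; open, the fingers measure 114 mm over their backs; the gripper's body (76 mm by 85 mm) begins 54 mm behind the grasp point. The pads swing forward as they close: fully open they stand 13 mm farther back than shut.
Start: joints at [1.019, 0.259, 1.535, -0, 1.348, -0.203], TCP at [187.952, 516.894, 253.31] pointing down, gripper open.
Joint ranges: [-3.14, 3.14], [-0.91, 2.08], [0.19, 2.58], [-1.22, 4.36], [0.22, 2.71], [-3.12, 3.12]. Speed limits (rad/s): [2.57, 2.57, 3.14, 3.14, 3.14, 3.14].

INTERFACE

Orientations are given as a unit quaternion [w, x, y, z].
In Python, from cell import r gives the robot as it stands.
- The arm moves only by the tool move_arm, never from a script. Its argument "deltas" is a list of rows, each a list of 3 entries, a list of its own where there are three numbers: the shift along the tool's x, y, z in m, then the turn, a rotation vector about the tool's x, y, z in degrees, then the opening in per cent of the stroke, from 0 (shut) to 100 (fully open). In form: [[[tx, ty, tz], [wx, wy, wz], claw], ...]. A call has 1 to 5 rows; each row is the pose to reach, as a shift and turn from the pose commanded when the call began, along the tool's axes at that moment; what a row does not reach only later rows make up. A row lasts 1/12 s, in which the tool goes at most 41.7 mm and 7.16 degrees, less where a joint would pass 70% of its speed; a pose out of reach is approached as far as the arm can. A call with a gripper value outside its range is refused whole. The fingers move at their own pace and stop on an object; "newtons" is the grip in N (left out, the last holds). Time passes only in rows, so rows that repeat a pose let the fingers close. It gives the time, the measured TCP pose, the force, the opening and the grip force at its end, in the units of the state.
- r.observe(): the state, without advancing time (a new reading comes with each control period).
- r.get_image(name): name is "side" or "top" or "wrist"; returns a dict with "pixels" (420x560x3 uint8, blue, green, red), "K" (3x3 intrinsics, pixels), "R" (3x3) and "t" (3): a world point X has camera coordinates R X + t. Camera axes: x right, y down, z forward; pixel columns grow to the right and rows downward; lengths in mm; the calibration is good to about 2 mm. A picture is of the moment at which its call begins. There is no depth.
- r.finish_job(): hands the job in; it is judged then, once.
The state is a dict: "t": time; "qpos": joint angles; "joint_velocities": joint speeds; "joint_torque": joint torques, N m; "position": TCP position; "tool_rot": TCP orientation; "wrist_force": force on the tool from outside, world axes, zero at the start; "ft_torque": the same for the moment, N m; "finger_gap": finger opening in mm; "gripper_force": force on a finger pad.
Only numpy, scipy, OpenCV 4.12 (cv2) and the standard library are available. Lean on these libraries where they do the work, as an engineer would, in place of code of your own. Each camera call takes 0.05 s, during which the arm holds its last target. There are 200 camera calls.

TASK

Swing the red clamp shut over the rim of the copper saucepan, right to its stop, so that the pan is secured in its fixture. Then pick up the brass handle and hold it out level, off the bench and square to the pan, with its curved foot centred on the chalk cross on the pan's outer wall, pressing it on with a steady push of about 10 newtons while I rivet it: finish while still holding it like that, never ram the pan, and leave the hammer, cup, coffee pot and rivet tin where they are.

Things in the scene. Friction and masses are not known exactly. Their poses are not given: they have to be found in the camera images.
- fixture: Fixed hardwood riveting board, 20 mm thick. Origin at bench level under the pan's axis; it reaches 105 mm to -x (robot's side), 130 to +x, 110 to -y, 165 to +y. Two rubber-sleeved posts (20 mm diameter, tops 92 mm above the bench) stand behind the pan on its +x side, 1 mm clear of it, and back it up against a push towards +x.
- clamp_hinge (a point): The fixed vertical pivot of the swing clamp, at the top of its 28 mm steel post on the board, 130 mm above the bench.
- clamp (a joint): Angle of the red swing clamp: 0 open, 1.571 shut against its stop; shuts clockwise seen from above; stays where left (friction 0.12 N m). Flat arm, 22 mm wide, 130 to 142 mm above the bench. One end has a rubber foot 55 mm from the pivot, which when shut stands over the pan's rim with 1.5 mm play and keeps it from lifting; the opposite end carries the grip.
- clamp_grip (a point): Middle of the clamp's upright round dark wooden grip, 70 mm from the pivot, 170 mm above the bench. The grip is 18 mm in diameter and runs from the arm's top to 196 mm above the bench. It can be pinched from above or pushed.
- pan: Copper saucepan, no handle yet: 180 mm outside diameter, 100 mm tall, straight wall, 1.3 kg, loose on the board (rim 120 mm above the bench). Origin at the centre of its underside. The handle's place is on its -x side; the handle must point and press along its +x. There a chalk line runs from the middle of the inside floor up the wall, over the rim and down the outside.
- pan_mark (a point): Centre of the chalk cross on the pan's outer wall, 90 mm from the pan's axis on its -x side and 58 mm above its underside (78 mm above the bench). When pushed there, the pan first slides back about 1 mm onto the posts; then it is stiff.
- handle: Loose brass pan handle, 194 mm long, 0.4 kg, lying level, right way up. Origin at bench level under the centre of the foot's face; +x runs from tail to foot (pressing direction). Foot: plate 56 wide, 50 tall, 5 thick, face hollow to fit the pan. Bar: 14 wide (y), 16 tall, level, its middle 25 mm above the underside, to 115 mm behind the face, then drooping to a tail with an eye.
- handle_foot (a point): Centre of the foot's hollow face, the point that has to come onto the chalk cross: 25 mm above the underside of the handle.
- handle_grip (a point): Middle of the straight bar near the centre of mass, 60 mm behind the foot's face along -x and 25 mm above the underside: the place to grip it, across its 14 mm width.
- hammer: Hammer with a wooden shaft, 260 mm long along its x, lying on the bench; bystander. Origin under its middle.
- cup: Copper cup, 68 mm across the rim, 80 mm tall; bystander. Origin at the centre of its underside.
- coffee_pot: Small brass coffee pot with a lid and a wooden side handle, 74 mm across, 101 mm tall; bystander. Origin at the centre of its underside; the handle reaches 65 mm to its -x.
- rivet_tin: Round steel tin of copper rivets, 72 mm across, 40 mm tall; bystander. Origin at the centre of its underside.
There are look-alikes about, which are no part of the job. Leave any pink look-alike of the handle alone.

How it is judged:
By the outcome, as a careful person would: the job done as asked, in the order asked, and still so for the second after the job is handed in, while the arm keeps its last pose, push and grip.
It also fails if it takes over 66 s, if anything falls off the work surface, if the arm or the gripper's body presses on something with over 40 N, if the wrist force passes 120 N, or if a joint passes its speed limit or range.

## Working session

There is one attempt and no reset: what is moved stays moved. The work goes in short steps, Python scripts to look and compute and a tool call to move; the robot and the scene stay as the last step left them, time stands still between calls to the robot, and variables do not carry over. Pictures are saved under pics/ and viewed, at most 10 in all, crops included, and the job is handed in when it is done.

Besides the shell and the picture viewer there is one more tool, called after "Call:" as name(argument=value, ...) on one line, values as JSON. move_arm: Moves the arm, as the interface text tells. Its arguments: {"type":"object","properties":{"deltas":{"type":"array","items":{"type":"array"}},"newtons":{"type":"number"}},"required":["deltas"]}

```bash
ls; mkdir -p pics; python3 - <<'E'
from cell import r
import cv2,pickle
d={n:r.get_image(n) for n in("side","top","wrist")}
pickle.dump(d,open('im0.pkl','wb'))
for n in d: cv2.imwrite(f'pics/{n}0.png',d[n]["pixels"])
for n in d: print(n,d[n]["K"],d[n]["R"],d[n]["t"])
print(r.observe())
E
```

```text
pics
side [[466.96155514   0.         281.38151655]
 [  0.         466.96155514 208.49660445]
 [  0.           0.           1.        ]] [[-0.8915661  -0.45287134  0.00417545]
 [-0.33820054  0.65962568 -0.67120367]
 [ 0.30121467 -0.59983458 -0.74126122]] [ 398.25156548  267.68562797 1511.64814547]
top [[497.69199372   0.         281.03796279]
 [  0.         497.69199372 204.43760604]
 [  0.           0.           1.        ]] [[ 0.00777323 -0.99989755  0.01201972]
 [-0.99340371 -0.00909684 -0.11430802]
 [ 0.11440565 -0.0110519  -0.99337264]] [ -38.83613088  435.66367183 1537.93566536]
wrist [[307.80097137   0.         278.92746473]
 [  0.         307.80097137 207.237786  ]
 [  0.           0.           1.        ]] [[ 3.42308230e-01  9.39587285e-01 -9.00243249e-04]
 [ 9.07894036e-01 -3.30514763e-01  2.57853468e-01]
 [ 2.41978296e-01 -8.90826896e-02 -9.66183615e-01]] [-549.57286337  -32.47547618  377.19019523]
{'t': 0.15, 'qpos': array([ 1.01916058e+00,  2.59182337e-01,  1.53581121e+00,  7.11942873e-06,
        1.34802016e+00, -2.02805999e-01]), 'joint_velocities': array([ 0.00023136, -0.00288795, -0.00382988, -0.00034226, -0.00138023,
       -0.00072411]), 'joint_torque': array([ 3.20131403e-03, -4.46382737e+01, -2.90819657e+01, -7.56246914e-05,
        8.16673797e-03, -3.07804351e-05]), 'position': array([187.77038596, 516.56210901, 252.67024865]), 'tool_rot': array([-2.64940605e-04,  1.73532653e-01,  9.84827860e-01, -6.59290748e-04]), 'wrist_force': array([-0.32613009, -0.39192231, -0.27003564]), 'ft_torque': array([-0.02906035,  0.04818988, -0.00096534]), 'gripper_force': 0.0, 'finger_gap': 85.71699332733846}
```

View pics/top0.png

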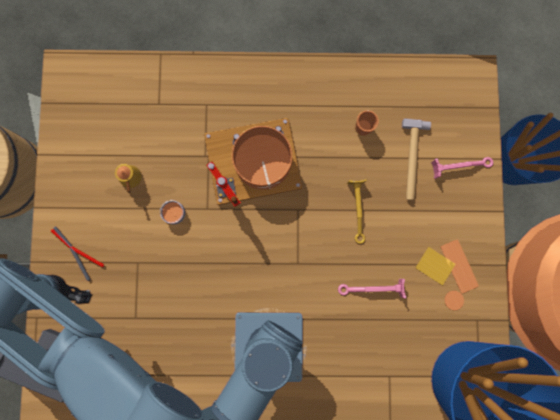

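View pics/side0.png

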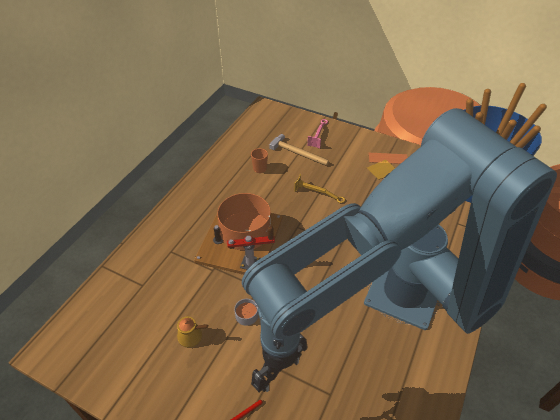

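The top view shows the pan at about (262,157) with its chalk line towards (267,180). The red clamp runs from (212,166) to (236,202), and the brass handle has its foot at (357,183) and tail at (360,239). The side view confirms this layout. I'll measure next.

```bash
cat > h.py <<'E'
import numpy as np,cv2
from scipy.spatial.transform import Rotation as Ro
def ray(im,uv,z):
    "world point on plane z for pixel uv"
    K,R,t=(np.array(im[k],float) for k in "KRt")
    c=-R.T@t; d=R.T@np.linalg.solve(K,[uv[0],uv[1],1]); return c+d*(z-c[2])/d[2]
def proj(im,X):
    p=im["K"]@(im["R"]@np.array(X,float)+im["t"]); return p[:2]/p[2]
def mask(im,lo,hi,roi=None):
    m=cv2.inRange(cv2.cvtColor(im["pixels"],cv2.COLOR_BGR2HSV),np.array(lo),np.array(hi))
    if roi: q=np.zeros_like(m);x0,y0,x1,y1=roi;q[y0:y1,x0:x1]=1;m=m*q
    return m
def rot(o): # tool_rot wxyz
    return Ro.from_quat(np.roll(o["tool_rot"],-1)).as_matrix()
E
python3 - <<'E'
import pickle;from h import *
d=pickle.load(open('im0.pkl','rb'));T=d['top'];P=T['pixels']
a=cv2.resize(P[110:230,190:310],(480,480),interpolation=cv2.INTER_CUBIC)
b=cv2.resize(P[170:250,330:390],(300,400),interpolation=cv2.INTER_CUBIC)
o=np.zeros((480,790,3),np.uint8);o[:,:480]=a;o[:400,485:785]=b;cv2.imwrite('pics/crop.png',o)
E
```

```text
(no output)
```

View pics/crop.png

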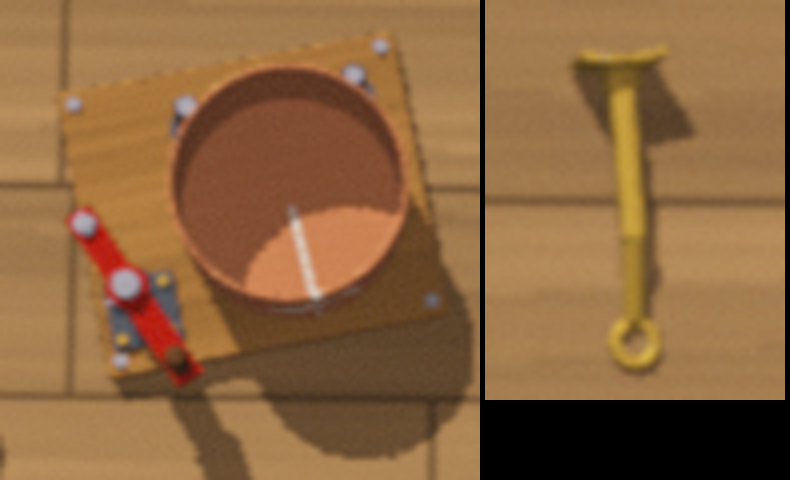

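The crop shows the pan rim centred at crop (289,188), the clamp hinge at (126,284), its foot at (83,222) and its grip at (177,356). The handle foot spans (575,60)–(668,48) and its eye is at (635,343).

```bash
python3 - <<'E'
import pickle;from h import *
np.set_printoptions(precision=1,suppress=True)
d=pickle.load(open('im0.pkl','rb'));T=d['top']
A=lambda x,y:(190+x/4-.4,110+y/4-.4)
B=lambda x,y:(330+(x-485)/5-.4,170+y/5-.4)
rim=[ray(T,A(*p),120) for p in[(289,66),(289,310),(171,188),(407,188)]]
print('rim',rim,np.mean(rim[:2],0),np.mean(rim[2:],0))
c=[ray(T,A(*p),20) for p in[(62,92),(395,33),(445,315),(112,375)]]
print('board',np.array(c),[np.linalg.norm(c[i]-c[i-1]) for i in range(4)])
e=c[0]-c[1]+c[3]-c[2];print('yaw from y axis',np.degrees(np.arctan2(-e[0],e[1])));e=c[0]-c[3]+c[1]-c[2];yx=np.arctan2(e[1],e[0]);print(np.degrees(yx))
f=np.mean(c,0);R=lambda v,y:np.array([v[0]*np.cos(y)-v[1]*np.sin(y),v[0]*np.sin(y)+v[1]*np.cos(y)])
print('fixture origin from board',f[:2]-R((12.5,27.5),yx))
print('chalk',ray(T,A(317,300),120),ray(T,A(292,207),22))
for z in(142,150):print('hinge',ray(T,A(126,284),z))
print('foot',ray(T,A(83,222),142),'grip',ray(T,A(177,356),196))
# handle
q=[ray(T,B(575,60),50),ray(T,B(668,48),50),ray(T,B(635,343),15)]
m=(q[0]+q[1])/2;print('handle',q,m,'len',np.linalg.norm((m-q[2])[:2]),'w',np.linalg.norm(q[0]-q[1]),'yaw',np.degrees(np.arctan2(*(m-q[2])[1::-1])))
b=[ray(T,B(625,85),33),ray(T,B(632,225),33)];print('bar',b,np.degrees(np.arctan2(*(b[0]-b[1])[1::-1])))
E
```

```text
rim [array([661.3,  25.4, 120. ]), array([476.2,  23.1, 120. ]), array([567.2, 112. , 120. ]), array([569. , -63.7, 120. ])] [568.7  24.2 120. ] [568.1  24.2 120. ]
board [[665.6 209.5  20. ]
 [717.1 -56.5  20. ]
 [488.4 -97.5  20. ]
 [438.2 164.5  20. ]] [np.float64(231.85639949280537), np.float64(270.972422830582), np.float64(232.35674255551072), np.float64(266.75920991575725)]
yaw from y axis 10.899488895570316
10.67302552539516
fixture origin from board [570.1  25.6]
chalk [483.9   2.5 120. ] [573.6  24.5  22. ]
hinge [490.9 141.5 142. ]
hinge [489.6 140.6 150. ]
foot [536.5 173.9 142. ] grip [431.5  98.8 196. ]
handle [array([ 506.6, -241.5,   50. ]), array([ 514.7, -299.6,   50. ]), array([ 332.6, -283. ,   15. ])] [ 510.6 -270.5   50. ] len 178.45913402379801 w 58.66389765412036 yaw 4.014338376117451
bar [array([ 493.7, -275.3,   33. ]), array([ 405.4, -278.8,   33. ])] 2.275129083643931
```

```bash
cat >> h.py <<'E'
def plan(wps,start=None):
    """wps: (x,y,z,angle of tool y in deg), tool down; prints rounded deltas per call"""
    from cell import r
    o=r.observe(); p=np.array(o["position"]);M=rot(o)
    if start is not None: p=np.array(start,float)
    for x,y,z,a in wps:
        c,s=np.cos(np.radians(a)),np.sin(np.radians(a))
        G=np.array([[s,c,0],[-c,s,0],[0,0,-1.]])  # x = y x z
        sh=np.round(M.T@(np.array([x,y,z])-p),1); w=np.round(Ro.from_matrix(M.T@G).as_rotvec(degrees=True),1)
        print((sh/1000).round(4).tolist(),w.tolist(),'| dist %.0f ang %.0f'%(np.linalg.norm(sh),np.linalg.norm(w)))
        p=p+M@sh; M=M@Ro.from_rotvec(w,degrees=True).as_matrix()
E
python3 - <<'E'
from h import *
s=np.array([188,517,253.]);e=np.array([431.5,98.8,255])
plan([(*(s+(e-s)*f),70+56*min(1,f*1.1)) for f in(.36,.72,1)]+[(431.5,98.8,176,126)],[187.95,516.9,253.3])
H=np.array([490,141]);print('arc')
for k in (0,):
  pass
E
```

```text
Traceback (most recent call last):
  File "h.py", line 23, in plan
    sh=np.round(M.T@(np.array([x,y,z])-p),1); w=np.round(Ro.from_matrix(M.T@G).as_rotvec(degrees=True),1)
                                                         ~~~~~~~~~~~~~~^^^^^^^
  File "scipy/spatial/transform/_rotation.pyx", line 1143, in scipy.spatial.transform._rotation.Rotation.from_matrix
ValueError: Non-positive determinant (left-handed or null coordinate frame) in rotation matrix 0: [[-9.26117152e-01  3.77235914e-01 -2.93024834e-04]
 [ 3.77235188e-01  9.26116450e-01  1.39052748e-03]
 [-7.95932025e-04 -1.17725208e-03  9.99998990e-01]].
```

```bash
sed -i 's/\[\[s,c,0\],\[-c,s,0\]/[[-s,c,0],[c,s,0]/' h.py
python3 - <<'E'
from h import *
s=np.array([188,517,253.]);e=np.array([431.5,98.8,255])
plan([(*(s+(e-s)*f),70+56*min(1,f*1.1)) for f in(.36,.72,1)]+[(431.5,98.8,176,126)],[187.95,516.9,253.3])
E
```

```text
[-0.1339, -0.1114, -0.0003] [-0.1, -0.0, -22.2] | dist 174 ang 22
[-0.0817, -0.1538, -0.0008] [0.0, -0.0, -22.1] | dist 174 ang 22
[-0.0139, -0.1348, -0.0007] [0.0, -0.0, -11.7] | dist 136 ang 12
[-0.0, -0.0001, 0.079] [0.0, -0.0, 0.0] | dist 79 ang 0
```

Call:
move_arm(deltas=[[[-0.134, -0.111, 0], [0, 0, -22], 100], [[-0.134, -0.111, 0], [0, 0, -22], 100], [[-0.134, -0.111, 0], [0, 0, -22], 100], [[-0.134, -0.111, 0], [0, 0, -22], 100], [[-0.134, -0.111, 0], [0, 0, -22], 100]])

```text
t: 0.57
position: [277.0, 363.5, 253.0]
tool_rot: [0.0, -0.018, 1.0, -0.001]
wrist_force: [0.4, 0.4, 0.7]
finger_gap: 85.7
gripper_force: 0.0
```

Call:
move_arm(deltas=[[[-0.082, -0.154, 0], [0, 0, -22], 100], [[-0.082, -0.154, 0], [0, 0, -22], 100], [[-0.082, -0.154, 0], [0, 0, -22], 100], [[-0.082, -0.154, 0], [0, 0, -22], 100], [[-0.082, -0.154, 0], [0, 0, -22], 100]])

```text
t: 0.98
position: [364.1, 213.4, 253.3]
tool_rot: [0.0, -0.21, 0.978, -0.0]
wrist_force: [0.6, 0.5, 0.6]
finger_gap: 85.2
gripper_force: 0.0
```

Call:
move_arm(deltas=[[[-0.014, -0.135, 0], [0, 0, -12], 100], [[-0.014, -0.135, 0], [0, 0, -12], 100], [[-0.014, -0.135, 0], [0, 0, -12], 100], [[-0.014, -0.135, 0], [0, 0, -12], 100], [[-0.014, -0.135, 0], [0, 0, -12], 100]])

```text
t: 1.4
position: [433.2, 94.4, 253.1]
tool_rot: [0.0, -0.307, 0.952, -0.001]
wrist_force: [-0.1, -0.2, 0.6]
finger_gap: 85.4
gripper_force: 0.0
```

```bash
python3 - <<'E'
from h import *
from cell import r
import pickle
d={n:r.get_image(n) for n in("wrist","top")};pickle.dump(d,open('im1.pkl','wb'))
cv2.imwrite('pics/w1.png',d['wrist']['pixels'])
o=r.observe();print(o['position'],o['t'],rot(o)[:,1])
for X in [(431.5,98.8,196),(490,141,146)]:print(proj(d['wrist'],X))
E
```

```text
[430.99559506  97.50673291 252.91132909] 1.5 [-0.58582286  0.81043843  0.00106279]
[285.91991035 237.30186201]
[284.27171009 297.90225403]
```

View pics/w1.png

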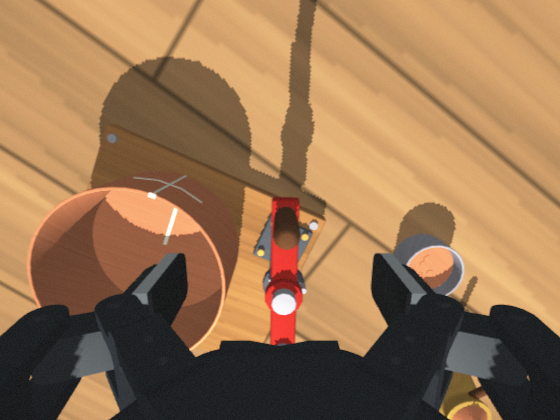

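The wrist view shows the clamp grip's top at (286,237), as predicted, and it is centred between the open fingers at (165,285) and (395,290). The chalk crosses the rim at about (151,196). I'll descend and pinch.

Call:
move_arm(deltas=[[[0, 0, 0.035], [0, 0, 0], 100], [[0, 0, 0.07], [0, 0, 0], 100], [[0, 0, 0.078], [0, 0, 0], 100], [[0, 0, 0.078], [0, 0, 0], 100], [[0, 0, 0.078], [0, 0, 0], 60]], newtons=20)

```text
t: 1.92
position: [430.9, 99.0, 176.0]
tool_rot: [-0.0, -0.31, 0.951, 0.0]
wrist_force: [0.3, -0.5, 0.5]
finger_gap: 75.3
gripper_force: 0.0
```

Call:
move_arm(deltas=[[[0, 0, 0], [0, 0, 0], 10], [[0, 0, 0], [0, 0, 0], 10], [[0, 0, 0], [0, 0, 0], 10], [[0, 0, 0], [0, 0, 0], 10], [[0, 0, 0], [0, 0, 0], 10]], newtons=20)

```text
t: 2.33
position: [431.5, 98.2, 176.1]
tool_rot: [0.001, -0.309, 0.951, -0.0]
wrist_force: [-0.3, 0.8, 4.6]
finger_gap: 17.2
gripper_force: 20.3
```

```bash
python3 - <<'E'
from h import *
from cell import r
import pickle
o=r.observe();print(o['position'],o['t'],rot(o)[:,1],o['finger_gap'],o['wrist_force'],o['gripper_force'])
d=pickle.load(open('im1.pkl','rb'));w=d['wrist']
p=ray(w,(151,196),120);print('rim mark',p,'yaw',np.degrees(np.arctan2(24.4-p[1],568.4-p[0])),np.hypot(24.4-p[1],568.4-p[0]))
m=mask(w,(0,0,190),(180,70,255),(120,150,240,260))
n,l,s,c=cv2.connectedComponentsWithStats(m)
for i in range(1,n):
  if s[i,4]>5:print(s[i],c[i])
cv2.imwrite('pics/w1c.png',cv2.resize(w['pixels'][150:260,20:240],(800,400),interpolation=cv2.INTER_CUBIC))
E
```

```text
[431.47522213  98.16378206 176.12038578] 2.3333 [-0.58797465  0.80887889 -0.00086789] 17.196051355791848 [-0.29243734  0.84484204  4.56630354] 20.288813535589725
rim mark [490.11815279   2.83218515 120.        ] yaw 15.403674725258904 81.19863447237306
[148 192   9   7  43] [151.55813953 195.11627907]
[166 208  12  28 126] [171.26984127 221.49206349]
```

View pics/w1c.png

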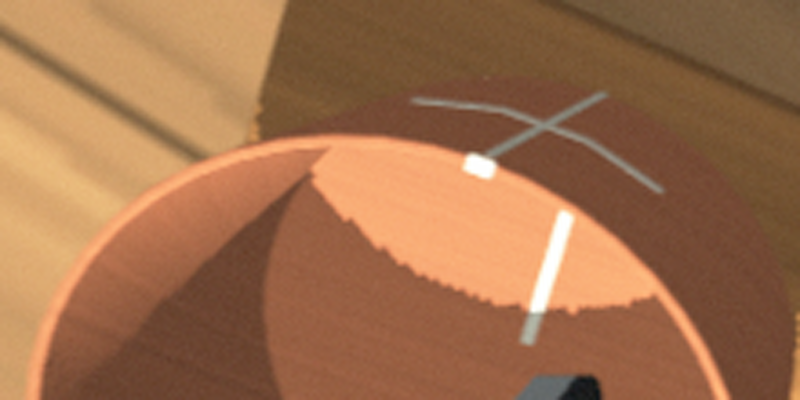

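The crop shows the chalk on the rim at (480,166) and the cross at (541,127). Next I swing the clamp.

Call:
move_arm(deltas=[[[-0.0004, 0.0073, 0], [0, 0, 6], 10], [[-0.0015, 0.0146, 0], [0, 0, 12], 10], [[-0.0034, 0.0216, 0], [0, 0, 18], 10], [[-0.0061, 0.0285, 0], [0, 0, 24], 10], [[-0.0094, 0.035, 0], [0, 0, 30], 10]])

```text
t: 2.75
position: [418.8, 132.4, 176.2]
tool_rot: [0.001, -0.05, 0.999, 0.0]
wrist_force: [1.0, 0.9, 2.1]
finger_gap: 17.5
gripper_force: 20.3
```

Call:
move_arm(deltas=[[[-0.0004, 0.0073, 0], [0, 0, 6], 10], [[-0.0015, 0.0146, 0], [0, 0, 12], 10], [[-0.0034, 0.0216, 0], [0, 0, 18], 10], [[-0.0061, 0.0285, 0], [0, 0, 24], 10], [[-0.0094, 0.035, 0], [0, 0, 30], 10]])

```text
t: 3.17
position: [424.3, 168.4, 176.1]
tool_rot: [0.001, 0.21, 0.978, 0.0]
wrist_force: [0.6, 0.3, 3.6]
finger_gap: 17.3
gripper_force: 20.7
```

Call:
move_arm(deltas=[[[-0.0003, 0.0061, 0], [0, 0, 5], 10], [[-0.0011, 0.0122, 0], [0, 0, 10], 10], [[-0.0024, 0.0181, 0], [0, 0, 15], 10], [[-0.0042, 0.0239, 0], [0, 0, 20], 10], [[-0.0066, 0.0296, 0], [0, 0, 25], 10]])

```text
t: 3.58
position: [442.0, 193.1, 176.1]
tool_rot: [0.0, 0.416, 0.909, 0.001]
wrist_force: [-2.6, 1.9, 4.5]
finger_gap: 18.0
gripper_force: 20.9
```

```bash
python3 - <<'E'
from h import *
from cell import r
import pickle
o=r.observe();print(o['position'],o['t'],rot(o)[:,1],o['finger_gap'],o['wrist_force'],o['gripper_force'])
p=np.array(o['position'])[:2];q=np.array([431.5,98.2])
v=p-[490,141];print(np.linalg.norm(v),np.degrees(np.arctan2(v[1],v[0])))
w=pickle.load(open('im1.pkl','rb'))['wrist']
print(ray(w,(152,195.6),120),ray(w,(168.8,184.9),78),ray(w,(165,244.3),22))
E
```

```text
[442.03860622 193.12994674 176.11176327] 3.5833 [0.75701995 0.65339002 0.00150859] 17.95415141015692 [-2.5941709   1.8717347   4.53072801] 20.87062841223087
70.83661934840404 132.61515288920344
[489.32390497   3.34473503 120.        ] [488.59893594   2.45307034  78.        ] [575.65241362  25.81370207  22.        ]
```

Call:
move_arm(deltas=[[[0, 0.0025, 0], [0, 0, 2], 10], [[-0.0002, 0.005, 0], [0, 0, 4], 10], [[-0.0003, 0.006, 0], [0, 0, 5], 10], [[-0.0003, 0.006, 0], [0, 0, 5], 10], [[-0.0003, 0.006, 0], [0, 0, 5], 10]])

```text
t: 4.0
position: [446.9, 197.1, 176.1]
tool_rot: [0.0, 0.454, 0.891, 0.001]
wrist_force: [-0.7, 5.5, 3.8]
finger_gap: 17.1
gripper_force: 20.9
```

Call:
move_arm(deltas=[[[0, 0.001, 0], [0, 0, 0], 10], [[0, 0.002, 0], [0, 0, 0], 10], [[0, 0.003, 0], [0, 0, 0], 10], [[0, 0.003, 0], [0, 0, 0], 10], [[0, 0.003, 0], [0, 0, 0], 10]])

```text
t: 4.42
position: [447.8, 197.8, 176.1]
tool_rot: [-0.001, 0.454, 0.891, -0.0]
wrist_force: [-5.8, 0.9, 8.8]
finger_gap: 17.8
gripper_force: 21.1
```

Call:
move_arm(deltas=[[[0, 0.001, 0], [0, 0, 0], 10], [[0, 0.002, 0], [0, 0, 0], 10], [[0, 0.003, 0], [0, 0, 0], 10], [[0, 0.003, 0], [0, 0, 0], 10], [[0, 0.003, 0], [0, 0, 0], 10]])

```text
t: 4.83
position: [447.9, 197.9, 176.0]
tool_rot: [-0.002, 0.454, 0.891, -0.003]
wrist_force: [-15.1, -6.3, 16.1]
finger_gap: 17.5
gripper_force: 22.9
```

```bash
python3 - <<'E'
from h import *
from cell import r
import pickle
d={n:r.get_image(n) for n in("wrist","top","side")};pickle.dump(d,open('im2.pkl','wb'))
o=r.observe();print(o['position'],o['wrist_force'],o['ft_torque'],o['finger_gap'],o['gripper_force'])
a=d['top']['pixels'][110:230,190:310]
b=d['side']['pixels'][180:280,190:310]
cv2.imwrite('pics/c2.png',np.hstack([cv2.resize(a,(400,400),interpolation=3),cv2.resize(b,(400,400),interpolation=3)]))
E
```

```text
[447.92950413 197.94651267 176.02201594] [-14.46749593  -5.46929785  15.18428751] [-0.89673719  1.96537186 -0.06044341] 17.445211389062276 22.8416211088188
```

View pics/c2.png

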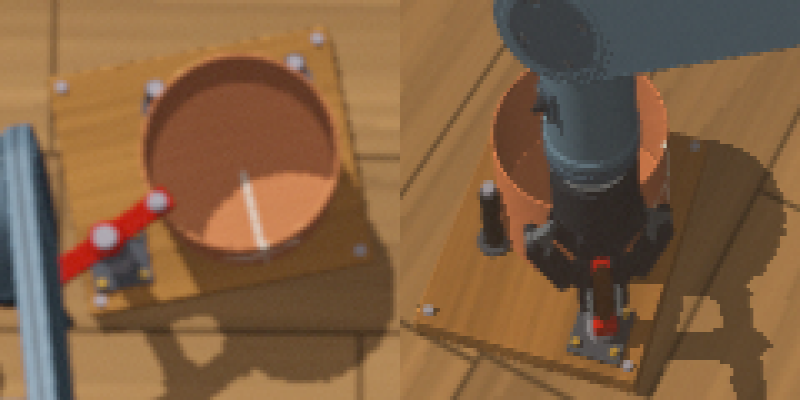

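The clamp's foot now stands over the pan rim at crop (157,200), and the force rises with no further motion, so it is at the stop. I'll release it, lift, and go above the handle.

Call:
move_arm(deltas=[[[0, 0, 0], [0, 0, 0], 100], [[0, 0, 0], [0, 0, 0], 100], [[0, 0, 0], [0, 0, 0], 100], [[0, 0, 0], [0, 0, 0], 100], [[0, 0, 0], [0, 0, 0], 100]])

```text
t: 5.4
position: [451.6, 199.4, 175.2]
tool_rot: [0.0, 0.454, 0.891, 0.0]
wrist_force: [0.8, 0.5, -0.2]
finger_gap: 76.8
gripper_force: 0.0
```

Call:
move_arm(deltas=[[[0, 0, -0.02], [0, 0, 0], 100], [[0, 0, -0.055], [0, 0, 0], 100], [[0, 0, -0.08], [0, 0, 0], 100], [[0, 0, -0.08], [0, 0, 0], 100], [[0, 0, -0.08], [0, 0, 0], 100]])

```text
t: 5.82
position: [452.4, 199.6, 256.7]
tool_rot: [0.001, 0.454, 0.891, 0.001]
wrist_force: [0.1, 0.7, -0.0]
finger_gap: 85.3
gripper_force: 0.0
```

```bash
python3 - <<'E'
from h import *
from cell import r
d={n:r.get_image(n) for n in("wrist",)}
cv2.imwrite('pics/w3.png',d['wrist']['pixels'])
o=r.observe();p=o['position'];print(p,o['t'],o['finger_gap'],o['wrist_force'],o['qpos'])
e=np.array([440,-274,230.]);a0=np.degrees(np.arctan2(*rot(o)[1::-1,1]));print(a0)
plan([(*(p+(e-p)*f),a0+(94-a0)*f) for f in(.36,.72,1)])
E
```

```text
[451.42676009 199.38151055 255.20102296] 5.8667 85.2569429825493 [-0.41618069 -0.69444374 -0.29768681] [ 1.89456985e-01  1.54831365e-01  1.66246894e+00 -4.09785731e-06
  1.32384009e+00 -4.39157825e-01]
36.01703513293214
[-0.1354, -0.1035, 0.0091] [0.0, 0.0, -20.9] | dist 171 ang 21
[-0.0896, -0.1451, 0.009] [0.0, 0.0, -20.8] | dist 171 ang 21
[-0.0251, -0.1302, 0.0071] [0.0, 0.0, -16.3] | dist 133 ang 16
```

Call:
move_arm(deltas=[[[-0.135, -0.104, 0.009], [0, 0, -21], 100], [[-0.135, -0.104, 0.009], [0, 0, -21], 100], [[-0.135, -0.104, 0.009], [0, 0, -21], 100], [[-0.135, -0.104, 0.009], [0, 0, -21], 100], [[-0.135, -0.104, 0.009], [0, 0, -21], 100]])

```text
t: 6.28
position: [445.3, 26.2, 244.3]
tool_rot: [-0.002, 0.283, 0.959, -0.001]
wrist_force: [-0.0, 0.9, 0.6]
finger_gap: 85.5
gripper_force: 0.0
```

Call:
move_arm(deltas=[[[-0.09, -0.145, 0.009], [0, 0, -21], 100], [[-0.09, -0.145, 0.009], [0, 0, -21], 100], [[-0.09, -0.145, 0.009], [0, 0, -21], 100], [[-0.09, -0.145, 0.009], [0, 0, -21], 100], [[-0.09, -0.145, 0.009], [0, 0, -21], 100]])

```text
t: 6.7
position: [442.1, -144.7, 235.4]
tool_rot: [-0.001, 0.104, 0.995, -0.0]
wrist_force: [-0.3, 0.2, 0.1]
finger_gap: 85.3
gripper_force: 0.0
```

Call:
move_arm(deltas=[[[-0.025, -0.13, 0.007], [0, 0, -16], 100], [[-0.025, -0.13, 0.007], [0, 0, -16], 100], [[-0.025, -0.13, 0.007], [0, 0, -16], 100], [[-0.025, -0.13, 0.007], [0, 0, -16], 100], [[-0.025, -0.13, 0.007], [0, 0, -16], 100]])

```text
t: 7.12
position: [439.6, -277.0, 228.0]
tool_rot: [-0.001, -0.033, 0.999, 0.001]
wrist_force: [-0.2, 0.6, -0.2]
finger_gap: 85.4
gripper_force: 0.0
```

```bash
python3 - <<'E'
from h import *
from cell import r
import pickle
for i in range(3): r.get_image("top")
d={n:r.get_image(n) for n in("wrist","top")};pickle.dump(d,open('im3.pkl','wb'))
cv2.imwrite('pics/w4.png',d['wrist']['pixels'])
o=r.observe();p=o['position'];print(p,o['t'])
for X in[(510.6,-270.5,50),(450.7,-274,33)]:print(proj(d['wrist'],X))
E
```

```text
[ 440.54291576 -272.23669282  229.85030577] 7.3667
[275.43265531 258.93458386]
[275.97432146 199.66872288]
```

View pics/w4.png

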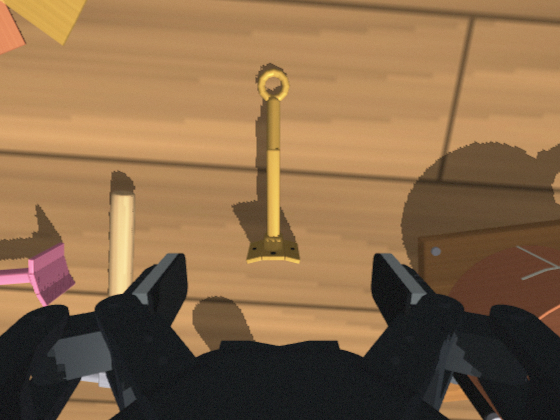

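The wrist view shows the brass handle upright in the picture. Its foot's top edge runs (247,262)–(300,262), its straight bar runs from (274,150) to (274,236), and the eye is at (273,85). The pink look-alike and the hammer lie well to the left.

```bash
python3 - <<'E'
from h import *
import pickle
np.set_printoptions(precision=1,suppress=True)
w=pickle.load(open('im3.pkl','rb'))['wrist']
m=mask(w,(18,130,110),(32,255,255),(235,60,312,275))
n,l,s,c=cv2.connectedComponentsWithStats(m);print(s)
P=[]
for v in range(155,232,4):
    u=np.where(m[v]>0)[0]
    P.append(ray(w,(u.mean(),v),33))
    if v%16==11:print(v,u.min(),u.max(),len(u))
P=np.array(P);k=np.polyfit(P[:,0],P[:,1],1);yaw=np.degrees(np.arctan(k[0]));print('bar yaw',yaw,P[0],P[-1])
for v in range(232,270,2):
    u=np.where(m[v]>0)[0]
    if len(u):print(v,u.min(),u.max())
for uv in[(247.5,261),(299.5,261.5)]:print('corner',ray(w,uv,50))
print('mid top', [ray(w,(274,v),50) for v in(258,260,262)],'bend',ray(w,(274,150),33),'footbase',ray(w,(274,237),33))
E
```

```text
[[     0      0    560    420 232392]
 [   258     69     32    182   2553]
 [   250    243      1      2      2]
 [   297    244      1      1      1]
 [   249    247      1      2      2]
 [   248    251      1      2      2]
 [   298    252      1      2      2]
 [   246    255     55      9    244]
 [   247    256      1      1      1]
 [   299    256      1      1      1]]
155 266 279 14
171 267 279 13
187 267 279 13
203 267 279 13
219 267 279 13
bar yaw 3.9112303960363053 [ 404.4 -280.6   33. ] [ 485.8 -274.9   33. ]
232 267 279
234 267 279
236 269 278
238 265 281
240 265 281
242 265 281
244 250 297
246 265 281
248 249 281
250 272 273
252 248 298
256 247 299
258 250 299
260 246 300
262 247 299
corner [ 514.9 -299.7   50. ]
corner [ 511.8 -245.    50. ]
mid top [array([ 509.6, -272.1,   50. ]), array([ 511.9, -271.9,   50. ]), array([ 514.2, -271.8,   50. ])] bend [ 399.3 -279.4   33. ] footbase [ 492.6 -273.4   33. ]
```

Call:
move_arm(deltas=[[[-0.01, -0.0055, 0.03], [0, 0, 0], 100], [[-0.01, -0.0055, 0.07], [0, 0, 0], 100], [[-0.01, -0.0055, 0.11], [0, 0, 0], 100], [[-0.01, -0.0055, 0.14], [0, 0, 0], 100], [[-0.01, -0.0055, 0.16], [0, 0, 0], 100]])

```text
t: 7.78
position: [449.9, -275.7, 67.4]
tool_rot: [-0.001, -0.036, 0.999, 0.002]
wrist_force: [-0.4, -0.2, -0.1]
finger_gap: 85.6
gripper_force: 0.0
```

Call:
move_arm(deltas=[[[0, 0, 0.015], [0, 0, 0], 80], [[0, 0, 0.03], [0, 0, 0], 60], [[0, 0, 0.04], [0, 0, 0], 60], [[0, 0, 0.042], [0, 0, 0], 60], [[0, 0, 0.042], [0, 0, 0], 60]])

```text
t: 8.2
position: [451.0, -277.8, 28.1]
tool_rot: [-0.0, -0.036, 0.999, 0.0]
wrist_force: [0.3, 0.2, 0.5]
finger_gap: 51.4
gripper_force: 0.0
```

```bash
python3 - <<'E'
from h import *
from cell import r
o=r.observe();p=o['position'];print(p,o['t'],o['finger_gap'],o['wrist_force'],np.degrees(np.arctan2(*rot(o)[1::-1,1])),rot(o)[:,2])
E
```

```text
[ 451.02065079 -277.76218508   28.11771621] 8.2 51.43400869386941 [0.31872171 0.16907326 0.48031379] 94.0749900894544 [-7.31818714e-04  7.70118004e-04 -9.99999436e-01]
```

Close on the bar with 100 N, then lift 60 mm.

Call:
move_arm(deltas=[[[0, 0, 0], [0, 0, 0], 30], [[0, 0, 0], [0, 0, 0], 5], [[0, 0, 0], [0, 0, 0], 5], [[0, 0, 0], [0, 0, 0], 5], [[0, 0, 0], [0, 0, 0], 5]], newtons=100)

```text
t: 8.62
position: [451.6, -279.4, 29.6]
tool_rot: [0.001, -0.035, 0.999, -0.001]
wrist_force: [-0.1, 1.9, 6.5]
finger_gap: 12.1
gripper_force: 97.9
```

Call:
move_arm(deltas=[[[0, 0, 0], [0, 0, 0], 5], [[0, 0, 0], [0, 0, 0], 5], [[0, 0, -0.01], [0, 0, 0], 5], [[0, 0, -0.03], [0, 0, 0], 5], [[0, 0, -0.06], [0, 0, 0], 5]])

```text
t: 9.03
position: [449.0, -277.0, 86.8]
tool_rot: [-0.002, -0.035, 0.999, 0.003]
wrist_force: [-0.1, -0.3, -4.8]
finger_gap: 11.8
gripper_force: 97.8
```

```bash
python3 - <<'E'
from h import *
from cell import r
np.set_printoptions(precision=2,suppress=True)
for i in range(4): r.get_image("top")
o=r.observe();p=o['position'];print(p,o['t'],o['finger_gap'],o['gripper_force'],o['wrist_force'],o['ft_torque'],np.degrees(np.arctan2(*rot(o)[1::-1,1])))
# pan measurement, top view before anything moved: fit rim + chalk in im0, cross in im1/im3
import pickle
T=pickle.load(open('im0.pkl','rb'))['top']
m=mask(T,(0,60,40),(12,255,255),(225,115,300,200))
c=max(cv2.findContours(m,cv2.RETR_EXTERNAL,cv2.CHAIN_APPROX_NONE)[0],key=cv2.contourArea);print(cv2.boundingRect(c))
q=np.array([ray(T,x[0],120)[:2] for x in c],np.float32);print(cv2.fitEllipse(q))
m=mask(T,(0,0,150),(180,60,255),(255,155,275,192));ys,xs=np.nonzero(m);print(list(zip(xs,ys)))
w=pickle.load(open('im3.pkl','rb'))['wrist']
cv2.imwrite('pics/w4c.png',cv2.resize(w['pixels'][230:320,420:560],(700,450),interpolation=cv2.INTER_CUBIC))
E
```

```text
[ 451.15 -278.93   88.95] 9.2333 12.11148018400126 98.21355700492859 [-0.46  0.82 -3.29] [ 0.03 -0.    0.05] 94.00688461645599
(232, 126, 60, 64)
((568.3661499023438, 24.012590408325195), (176.33396911621094, 192.702880859375), 96.78677368164062)
[(np.int64(263), np.int64(164)), (np.int64(263), np.int64(165)), (np.int64(264), np.int64(165)), (np.int64(263), np.int64(166)), (np.int64(264), np.int64(166)), (np.int64(264), np.int64(167)), (np.int64(264), np.int64(168)), (np.int64(264), np.int64(169)), (np.int64(265), np.int64(169)), (np.int64(264), np.int64(170)), (np.int64(265), np.int64(170)), (np.int64(265), np.int64(171)), (np.int64(265), np.int64(172)), (np.int64(265), np.int64(173)), (np.int64(266), np.int64(173)), (np.int64(265), np.int64(174)), (np.int64(266), np.int64(174)), (np.int64(266), np.int64(175)), (np.int64(266), np.int64(176)), (np.int64(266), np.int64(177)), (np.int64(267), np.int64(177)), (np.int64(266), np.int64(178)), (np.int64(267), np.int64(178)), (np.int64(267), np.int64(179)), (np.int64(267), np.int64(180)), (np.int64(267), np.int64(181)), (np.int64(268), np.int64(181)), (np.int64(267), np.int64(182)), (np.int64(268), np.int64(182)), (np.int64(268), np.int64(183)), (np.int64(269), np.int64(183)), (np.int64(268), np.int64(184)), (np.int64(269), np.int64(184))]
```

View pics/w4c.png

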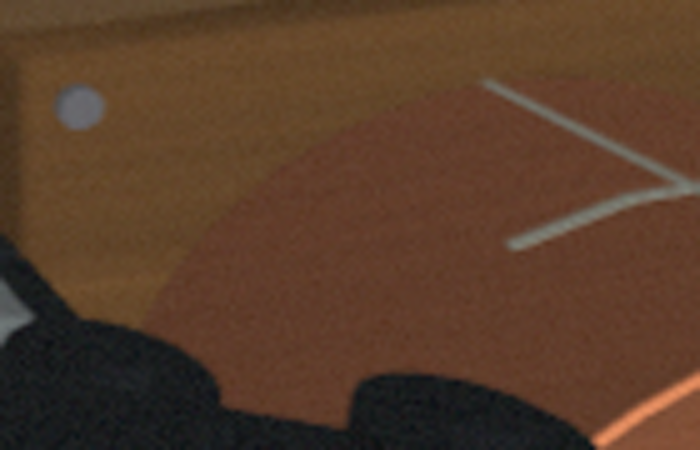

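The crop shows the chalk cross at crop (688,185), which is full-frame (557.6,267). I'll settle the chalk line's yaw and lateral position from several views.

```bash
python3 - <<'E'
from h import *
import pickle
np.set_printoptions(precision=2,suppress=True)
w3=pickle.load(open('im3.pkl','rb'))['wrist'];w1=pickle.load(open('im1.pkl','rb'))['wrist']
print('cross im3',ray(w3,(557.3,266.6),78), 'im1',ray(w1,(168.5,184.7),78))
def fl(im,roi,lo=150,sat=70):
    m=mask(im,(0,0,lo),(180,sat,255),roi);ys,xs=np.nonzero(m)
    P=np.array([ray(im,(x,y),22)[:2] for x,y in zip(xs,ys)])
    vx,vy,x0,y0=cv2.fitLine(P.astype(np.float32),cv2.DIST_HUBER,0,.01,.01).ravel()
    yaw=np.degrees(np.arctan(vy/vx));far=P[P[:,0].argmax()]
    a=np.radians(14.5);print(len(P),'yaw',yaw,'pt',x0,y0,'lat14.5',-np.sin(a)*x0+np.cos(a)*y0,'far',far,'near',P[P[:,0].argmin()])
for f in('im0','im1','im2','im3'):
    d=pickle.load(open(f+'.pkl','rb'))
    if 'top' in d: fl(d['top'],(258,160,272,179))
fl(w1,(160,200,185,250))
T=pickle.load(open('im2.pkl','rb'))['wrist'];cv2.imwrite('pics/x.png',T['pixels'])
print('cam top',-d['top']['R'].T@d['top']['t'])
E
```

```text
cross im3 [487.69   0.3   78.  ] im1 [488.6    2.12  78.  ]
26 yaw 14.6238985 pt 542.1568 17.17101 lat14.5 -119.1211497030325 far [565.08  23.1 ] near [520.15  13.08]
26 yaw 14.6238985 pt 542.1568 17.17101 lat14.5 -119.1211497030325 far [565.08  23.1 ] near [520.15  13.08]
26 yaw 14.6238985 pt 542.1568 17.17101 lat14.5 -119.1211497030325 far [565.08  23.1 ] near [520.15  13.08]
26 yaw 14.6238985 pt 542.1568 17.17101 lat14.5 -119.1211497030325 far [565.08  23.1 ] near [520.15  13.08]
159 yaw 14.47289 pt 551.343 18.536852 lat14.5 -120.09885756609734 far [576.03  24.63] near [528.62  14.74]
cam top [ 257.14  -17.87 1578.01]
```

```bash
python3 - <<'E'
from h import *
plan([(422,-155,86,99),(390,-23,81.5,104.5)],[451,-278.2,88.1])
E
```

```text
[0.0203, 0.1249, 0.0019] [-0.1, 0.1, -5.0] | dist 127 ang 5
[0.011, 0.1354, 0.0046] [0.0, -0.0, -5.5] | dist 136 ang 6
```

Call:
move_arm(deltas=[[[0.004, 0.025, 0], [0, 0, -1], 5], [[0.008, 0.05, 0.001], [0, 0, -2], 5], [[0.012, 0.075, 0.001], [0, 0, -3], 5], [[0.016, 0.1, 0.002], [0, 0, -4], 5], [[0.02, 0.125, 0.002], [0, 0, -5], 5]])

```text
t: 9.65
position: [420.5, -153.6, 84.6]
tool_rot: [-0.002, -0.079, 0.997, 0.001]
wrist_force: [-0.2, 0.0, -3.3]
finger_gap: 12.6
gripper_force: 98.2
```

Call:
move_arm(deltas=[[[0.003, 0.035, 0.001], [0, 0, -1.5], 5], [[0.006, 0.07, 0.002], [0, 0, -3], 5], [[0.009, 0.105, 0.004], [0, 0, -4.5], 5], [[0.011, 0.125, 0.0045], [0, 0, -5.5], 5], [[0.011, 0.135, 0.0045], [0, 0, -5.5], 5]])

```text
t: 10.07
position: [386.7, -20.7, 80.2]
tool_rot: [-0.003, -0.128, 0.992, 0.002]
wrist_force: [-0.1, -0.1, -4.2]
finger_gap: 12.5
gripper_force: 98.4
```

```bash
python3 - <<'E'
from h import *
from cell import r
import pickle
np.set_printoptions(precision=2,suppress=True)
for i in range(5): r.get_image("top")
d={n:r.get_image(n) for n in("top","side","wrist")};pickle.dump(d,open('im4.pkl','wb'))
o=r.observe();p=o['position'];print(p,o['t'],o['finger_gap'],o['gripper_force'],o['wrist_force'],o['ft_torque'],np.degrees(np.arctan2(*rot(o)[1::-1,1])),rot(o)[:,2])
u=np.array([.968,.25]);n=np.array([-.25,.968]);print('along',p[:2]@u,'lat',p[:2]@n)
c=lambda i,a,b,s=100:cv2.resize(d[i]['pixels'][b:b+s,a:a+s],(260,260),interpolation=cv2.INTER_CUBIC)
for X in[(448,-8,78),(486,1,78)]:print([proj(d[i],X) for i in d])
cv2.imwrite('pics/c5.png',np.hstack([c('top',220,135),c('side',200,170,110),c('wrist',130,100,300)]))
E
```

```text
[390.87 -24.92  81.78] 10.4667 12.026913141883337 98.40210914611816 [-0.06 -0.53 -3.81] [-0.03  0.01  0.04] 104.42280598745702 [ 0. -0. -1.]
along 372.12750502433613 lat -121.8412854091112
[array([272.34, 198.44]), array([282.2 , 225.65]), array([282.89, 387.12])]
[array([269.51, 186.04]), array([271.11, 223.57]), array([281.25, 447.65])]
```

View pics/c5.png

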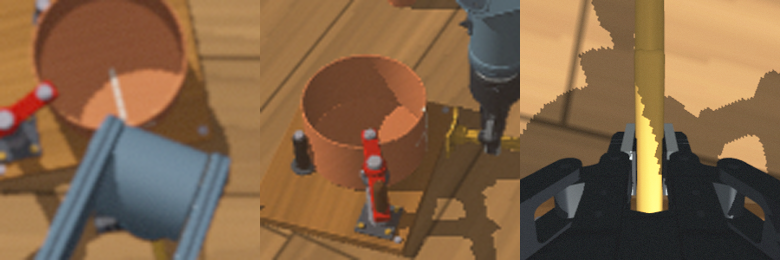

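All three views show the handle held level and straight. In the side view the foot is at about (282,225), as predicted, facing the pan. Next I approach, correcting 2 mm sideways.

Call:
move_arm(deltas=[[[-0.007, 0.001, 0], [0, 0, 0], 5], [[-0.014, 0.0015, 0], [0, 0, 0], 5], [[-0.021, 0.0015, 0], [0, 0, 0], 5], [[-0.026, 0.0015, 0], [0, 0, 0], 5], [[-0.028, 0.0015, 0], [0, 0, 0], 5]])

```text
t: 10.88
position: [418.5, -15.4, 81.9]
tool_rot: [0.001, -0.127, 0.992, -0.0]
wrist_force: [-0.2, -0.1, -3.6]
finger_gap: 12.1
gripper_force: 98.4
```

Call:
move_arm(deltas=[[[0, 0, 0], [0, 0, 0], 5], [[0, 0, 0], [0, 0, 0], 5], [[0, 0, 0], [0, 0, 0], 5]])

```text
t: 11.13
position: [416.7, -15.2, 81.7]
tool_rot: [-0.0, -0.126, 0.992, 0.0]
wrist_force: [0.2, -0.1, -3.9]
finger_gap: 12.1
gripper_force: 98.4
```

```bash
cat > ob.py <<'E'
from h import *
from cell import r
np.set_printoptions(precision=2,suppress=True)
u=np.array([.968,.25]);n=np.array([-.25,.968]);A=[]
for i in range(6):
    r.get_image("top");o=r.observe();A.append(np.r_[o['position'],o['wrist_force'],o['ft_torque']])
A=np.array(A);p=A.mean(0);print(p,A.std(0)[:6],o['t'],o['finger_gap'],np.degrees(np.arctan2(*rot(o)[1::-1,1])),rot(o)[:,2])
print('along',p[:2]@u,'lat',p[:2]@n,'F along',p[3:5]@u,'F lat',p[3:5]@n)
E
python3 ob.py
```

```text
[416.78 -15.35  81.8   -0.03   0.03  -3.82  -0.02  -0.02   0.02] [0.1  0.05 0.06 0.33 0.25 0.53] 11.4333 12.101610545773266 104.50878041686063 [ 0. -0. -1.]
along 399.6055178893849 lat -119.05487735349372 F along -0.023991220639508655 F lat 0.03230350862355461
```

Call:
move_arm(deltas=[[[-0.0012, 0, 0], [0, 0, 0], 5], [[-0.0024, 0, 0], [0, 0, 0], 5], [[-0.0036, 0, 0], [0, 0, 0], 5], [[-0.0048, 0, 0], [0, 0, 0], 5], [[-0.006, 0, 0], [0, 0, 0], 5]])

```text
t: 11.85
position: [423.0, -13.8, 81.8]
tool_rot: [0.0, -0.126, 0.992, 0.0]
wrist_force: [-0.0, 0.6, -3.4]
finger_gap: 12.3
gripper_force: 98.4
```

Call:
move_arm(deltas=[[[-0.0006, 0, 0], [0, 0, 0], 5], [[-0.0012, 0, 0], [0, 0, 0], 5], [[-0.0018, 0, 0], [0, 0, 0], 5], [[-0.0024, 0, 0], [0, 0, 0], 5], [[-0.003, 0, 0], [0, 0, 0], 5]])

```text
t: 12.27
position: [425.7, -13.1, 81.8]
tool_rot: [-0.0, -0.126, 0.992, 0.0]
wrist_force: [0.7, -0.4, -4.1]
finger_gap: 12.2
gripper_force: 98.4
```

Call:
move_arm(deltas=[[[-0.0005, 0, 0], [0, 0, 0], 5], [[-0.001, 0, 0], [0, 0, 0], 5], [[-0.0015, 0, 0], [0, 0, 0], 5], [[-0.002, 0, 0], [0, 0, 0], 5], [[-0.002, 0, 0], [0, 0, 0], 5]])

```text
t: 12.68
position: [427.8, -12.6, 81.8]
tool_rot: [0.0, -0.126, 0.992, -0.0]
wrist_force: [-0.1, -0.7, -3.8]
finger_gap: 12.2
gripper_force: 98.4
```

Call:
move_arm(deltas=[[[-0.0005, 0, 0], [0, 0, 0], 5], [[-0.001, 0, 0], [0, 0, 0], 5], [[-0.0015, 0, 0], [0, 0, 0], 5], [[-0.002, 0, 0], [0, 0, 0], 5], [[-0.002, 0, 0], [0, 0, 0], 5]])

```text
t: 13.1
position: [428.6, -12.1, 81.6]
tool_rot: [-0.001, -0.126, 0.992, 0.0]
wrist_force: [-4.5, -1.0, 0.1]
finger_gap: 12.0
gripper_force: 98.9
```

Call:
move_arm(deltas=[[[-0.0003, 0, 0], [0, 0, 0], 5], [[-0.0006, 0, -0.0003], [0, 0, 0], 5], [[-0.001, 0, -0.0005], [0, 0, 0], 5], [[-0.001, 0, -0.0005], [0, 0, 0], 5]])

```text
t: 13.43
position: [428.7, -12.0, 81.7]
tool_rot: [-0.002, -0.126, 0.992, 0.0]
wrist_force: [-6.5, -4.0, -3.7]
finger_gap: 12.3
gripper_force: 98.5
```

```bash
python3 ob.py; python3 - <<'E'
from h import *
from cell import r
import pickle
d={n:r.get_image(n) for n in("top","side")};pickle.dump(d,open('im5.pkl','wb'))
c=lambda i,a,b,s:cv2.resize(d[i]['pixels'][b:b+s,a:a+s],(400,400),interpolation=cv2.INTER_CUBIC)
cv2.imwrite('pics/c6.png',np.hstack([c('top',225,140,80),c('side',235,185,80)]))
E
```

```text
[428.62 -11.94  81.72  -6.36  -3.45  -2.4   -0.58   0.87  -0.22] [0.01 0.01 0.01 0.58 0.63 0.43] 13.7333 11.965578343175943 104.51957880472257 [-0.  0. -1.]
along 411.9178082794589 lat -118.71011767196916 F along -7.015640908449791 F lat -1.7522516823031151
```

View pics/c6.png

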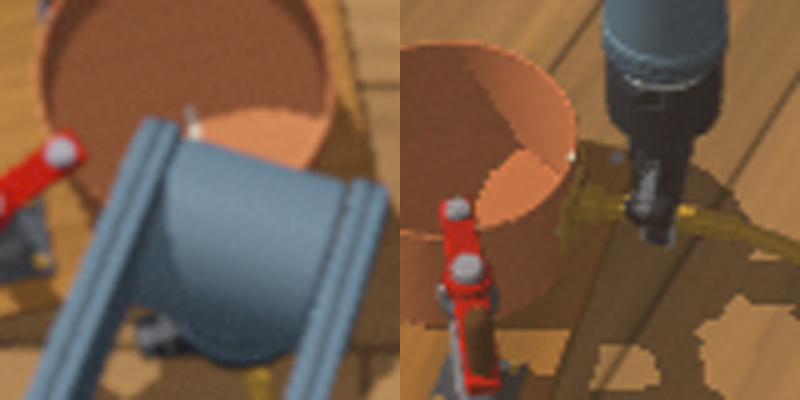

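The side crop shows the foot seated on the pan wall directly under the rim chalk at (571,156), with the handle level. I'll bring the push up to 10 N.

Call:
move_arm(deltas=[[[-0.0005, -0.0003, 0], [0, 0, 0], 5], [[-0.001, -0.0005, -0.0002], [0, 0, 0], 5], [[-0.0012, -0.0005, -0.0002], [0, 0, 0], 5], [[-0.0012, -0.0005, -0.0002], [0, 0, 0], 5]])

```text
t: 14.17
position: [429.2, -11.9, 81.7]
tool_rot: [-0.003, -0.126, 0.992, 0.001]
wrist_force: [-7.5, -3.1, -1.6]
finger_gap: 12.4
gripper_force: 98.7
```

```bash
python3 ob.py
```

```text
[429.18 -11.88  81.73  -7.48  -3.24  -1.73  -0.5    1.09  -0.21] [0.01 0.01 0.01 0.69 0.27 0.35] 14.4667 12.130625581395298 104.52488874703178 [-0.01  0.   -1.  ]
along 412.47587874996617 lat -118.79049689423155 F along -8.047840297604083 F lat -1.2654051802686874
```

Call:
move_arm(deltas=[[[-0.0005, -0.0002, 0], [0, 0, 0], 5], [[-0.001, -0.0003, -0.0002], [0, 0, 0], 5], [[-0.001, -0.0003, -0.0004], [0, 0, 0], 5], [[-0.001, -0.0003, -0.0004], [0, 0, 0], 5]])

```text
t: 14.8
position: [429.6, -11.8, 81.8]
tool_rot: [-0.003, -0.126, 0.992, 0.001]
wrist_force: [-9.4, -2.9, -2.4]
finger_gap: 12.3
gripper_force: 98.4
```

```bash
python3 ob.py
```

```text
[429.57 -11.82  81.82  -8.85  -3.37  -2.88  -0.55   1.23  -0.21] [0.02 0.01 0.02 0.47 0.55 0.68] 15.1 12.411406304338389 104.52960396101587 [-0.01  0.   -1.  ]
along 412.86580020821026 lat -118.83836531377001 F along -9.41202556385674 F lat -1.0490878000917383
```

Call:
move_arm(deltas=[[[-0.0003, 0, 0], [0, 0, 0], 5], [[-0.0004, 0, -0.0002], [0, 0, 0], 5], [[-0.0004, 0, -0.0002], [0, 0, 0], 5], [[-0.0004, 0, -0.0002], [0, 0, 0], 5], [[-0.0004, 0, -0.0002], [0, 0, 0], 5]])

```text
t: 15.52
position: [429.6, -11.7, 81.9]
tool_rot: [-0.004, -0.126, 0.992, 0.001]
wrist_force: [-9.0, -3.7, -3.4]
finger_gap: 12.0
gripper_force: 98.4
```

```bash
python3 ob.py;python3 ob.py
```

```text
[429.59 -11.75  81.86  -9.94  -4.27  -3.74  -0.66   1.35  -0.24] [0.01 0.01 0.01 0.43 0.33 0.62] 15.8167 12.043929926785472 104.52962007941969 [-0.01  0.   -1.  ]
along 412.9026309757785 lat -118.77409602105826 F along -10.685573329026465 F lat -1.6460903801287758
[429.58 -11.75  81.86  -9.91  -3.77  -3.42  -0.66   1.35  -0.26] [0.01 0.01 0.01 0.37 0.87 0.45] 16.1167 12.294043312516859 104.52872136233422 [-0.01  0.   -1.  ]
along 412.89525895292775 lat -118.76838387725425 F along -10.536372184347945 F lat -1.1667358008866167
```

```bash
python3 -c "
from cell import r
print(r.finish_job())"
```

```text
the job is handed in; nothing more can be done
None
```

I swung the red clamp shut to its stop, and the arm is holding the brass handle level and square to the pan, pressing its foot on the chalk cross at about 10.5 N. The job is handed in with the handle still held. The arm hid the cross itself at the end, so its centring rests on earlier measurements and the rim chalk in line above the foot.

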